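# Right the tipped bottles and close up the bottle stand

## Robot

A 7-joint arm with a two-finger parallel gripper is mounted at the origin on a cart in front of the work surface, level with it; the furniture and walls round the work are solid. World frame = base frame: x ahead of the robot, y to its left, z up, the work surface at z = 0. Lengths are in m, angles in rad, forces in N, time in s.
With the tool pointing down it reaches from about 0.425 to 0.925 m from the base axis. Payload 6.8 kg.
Tool frame: the origin (TCP) lies at the very end of the fingers, on their centre line; the grasp point (between the pads) lies 19 mm behind it; z points along the fingers, y is the line along which they close (so a half turn about z gives the same grasp; the last joint's range is limited). The gripper opens to 85 mm and grips with 20 to 120 N. Pads are 22 mm wide; open, the fingers measure 114 mm over their backs; the gripper's body (76 mm by 85 mm) begins 54 mm behind the grasp point. The pads swing forward as they close: fully open they stand 13 mm farther back than shut.
Start: joints at [-1.294, 0.477, 0.022, 1.555, -0.011, 1.109, -0.083], TCP at [0.253, 0.626, 0.231] pointing down, gripper open.
Joint ranges: [-2.96, 2.96], [-0.34, 2.1], [-1.41, 1.46], [0.24, 2.44], [-1.37, 4.51], [0.17, 1.92], [-2.96, 2.96]. Speed limits (rad/s): [2.39, 2.39, 3.14, 3.14, 3.14, 3.14, 3.14].

## Interface

Orientations are given as a rotation vector (axis times angle).
In Python, from bench import get_obs, grab_frame, hand_in gives the robot as it stands.
- The arm moves only by the tool drive_tool, never from a script. Its argument "rows" is a list of rows, each an object with "offset": the shift along the tool's x, y, z as a fraction of full scale, a list of three; "rotation": the turn, a rotation vector about the tool's x, y, z as a fraction of full scale, a list of three; "claw": the opening, from 0 (shut) to 1 (fully open). In form: [{"offset": [tx, ty, tz], "rotation": [wx, wy, wz], "claw": claw}, ...]. A call has 1 to 20 rows; each row is the pose to reach, as a shift and turn from the pose commanded when the call began, along the tool's axes at that moment; what a row does not reach only later rows make up. Full scale, the value 1, is 0.15 m for a shift and 2 rad for a turn. A row lasts 1/12 s, in which the tool goes at most 41.7 mm and 7.16 degrees, less where a joint would pass 70% of its speed; a pose out of reach is approached as far as the arm can. A call with a number of a shift or a turn outside -1 to 1 is refused whole. A call with a gripper value outside its range is refused whole. The fingers move at their own pace and stop on an object; "force" is the grip in N (left out, the last holds). Time passes only in rows, so rows that repeat a pose let the fingers close. It gives the time, the measured TCP pose, the force, the opening and the grip force at its end, in the units of the state.
- get_obs(): the state, without advancing time (a new reading comes with each control period).
- grab_frame(name): name is "scene" or "top"; returns a dict with "frame" (384x512x3 uint8, red, green, blue), "z_map" (384x512 float32, m along the optical axis (not along the pixel's ray), 0 where there is no reading), "vfov" (degrees; the focal length in pixels is half the picture's height over the tangent of half this angle, whatever the lens; pixels are square), "cx", "cy" (the principal point, pixels), "D" ([k1, k2, p1, p2, k3] as OpenCV has them; the pictures are not rectified), "R" (3x3) and "t" (3): a world point X has camera coordinates R X + t. Camera axes: x right, y down, z forward; pixel columns grow to the right and rows downward; lengths in m; the calibration is good to about 2 mm. A picture is of the moment at which its call begins.
- hand_in(): hands the job in; it is judged then, once.
The state is a dict: "clock": time; "joints": joint angles; "qvel": joint speeds; "tau": joint torques, N m; "tcp_pos": TCP position; "orientation": TCP orientation; "contact_force": force on the tool from outside, world axes, zero at the start; "moment": the same for the moment, N m; "grip_width": finger opening in m; "gripper_force": force on a finger pad.
Only numpy, scipy, OpenCV 4.12 (cv2) and the standard library are available. Lean on these libraries where they do the work, as an engineer would, in place of code of your own. Each camera call takes 0.05 s, during which the arm holds its last target. There are 200 camera calls.

## Task

The front bar of the bottle stand was left swung back, and two of its four amber bottles have tipped forward over the low front rail. Stand both upright again in their places in the row, push the sliding end stop along the lane until the four bottles stand side by side against the end plate with no slack between them, and swing the bar over the caps so that it hangs fully down in front of the bottles. Do not knock over the two bottles that still stand, and leave the other things on the table where they are.

Things in the scene. Friction and masses are not known exactly. Their poses are not given: they have to be found in the camera images.
- rack: Bottle stand, base 62 x 234 mm, one lane along its y. Origin: centre of its underside, on a fixed riser board 38 mm above the table; heights here are from the origin. Lane floor z = 10, from x = -23 (front rail, 31 high) to x = 21 (back sheet, 82 high), middle x = -1. Front is -x. Fixed end plate at the +y end, inner face y = 109, 67 high; sliding end stop at the -y end. Fixed.
- bar (a joint): Front bar: steel rod 8 dia along the stand's y on two arms, hinged at x = 25.5, z = 85 of the stand, rod axis 62.6 mm from the hinge. rad: 0 = fully down in front of the bottles (rod at x = -31, z = 58); 2.01 = straight up, clear of the caps of upright bottles (122 high); 2.44 = back against its stop, where it starts or falls to. Light: past straight up it falls to the front by itself.
- bar_mid (a point): Middle of the front bar's rod, on its axis (black rubber grip, 11 dia, 60 long).
- stop (a joint): Sliding end stop, black plate 42 wide with its top at z = 53 mm; m: 0 to 0.006 at the start, grows as it slides along the stand's +y towards the bottles; its face stands at y = -87 mm + this value. The row of four is closed up at about 0.052. Friction about 1.2 N, stays where it is left.
- stop_knob (a point): Centre of the upright brass knob by which the end stop is pushed: 16 dia, 30 tall, its middle here at z = 91 mm of the stand, 27 mm behind the stop's face.
- tipped_a: amber bottle, 36 dia x 112, black screw cap 21 dia over the top 29 mm; body straight to 66 above its underside, then a shoulder up to 80; about 110 g. Origin: on its axis, 11 mm above its underside; z along the bottle towards the cap. Tipped: leans about 42 degrees from upright towards the stand's -x, foot on the lane floor against the back sheet, body on the front rail.
- tipped_b: Same bottle as tipped_a, same origin and axes, tipped the same way. The places start 49 mm apart along the lane at y = 87, 38, -11, -60 mm of the stand (each within 2 mm); which bottle is in which of the last three varies. Beside a cap there are 28 mm to the next cap: do not open the gripper wide between them.
- standing_a: amber bottle, 36 dia x 112, black screw cap 21 dia over the top 29 mm; body straight to 66 above its underside, then a shoulder up to 80; about 110 g. Origin: on its axis, 11 mm above its underside; z along the bottle towards the cap. Upright in the first place, by the end plate.
- standing_b: amber bottle, 36 dia x 112, black screw cap 21 dia over the top 29 mm; body straight to 66 above its underside, then a shoulder up to 80; about 110 g. Origin: on its axis, 11 mm above its underside; z along the bottle towards the cap. Upright in one of the other three places.
- pliers_red: Bystander: pliers with red handles, 140 mm long, lying at the back. Not to be moved.
- flux_bottle: Bystander: white dropper bottle with red nozzle, 37 mm dia x 96. Not to be moved.
- yellow_box: Bystander: yellow box, 51 x 60 x 40 mm. Not to be moved.
- blue_tub: Bystander: blue tub with a cork lid, 49 mm dia x 57. Not to be moved.
- oil_bottle: Bystander: small brown bottle with black cap, 32 mm dia x 66. Not to be moved.

How it is judged:
By the outcome, as a careful person would: the job done as asked, in the order asked, and still so for the second after the job is handed in, with the robot touching nothing.
It also fails if it takes over 64 s, if anything falls off the work surface, if the arm or the gripper's body presses on something with over 40 N, if the wrist force passes 120 N, or if a joint passes its speed limit or range.

## Working session

There is one attempt and no reset: what is moved stays moved. The work goes in short steps, Python scripts to look and compute and a tool call to move; the robot and the scene stay as the last step left them, time stands still between calls to the robot, and variables do not carry over. Pictures are saved under pics/ and viewed, at most 10 in all, crops included, and the job is handed in when it is done.

Besides the shell and the picture viewer there is one more tool, called by a JSON object that holds its "api" and its "payload", one argument or row to a line. drive_tool: Moves the arm, as the interface text tells. Its arguments: {"type":"object","properties":{"rows":{"type":"array","items":{"type":"object","properties":{"offset":{"type":"array","items":{"type":"number"}},"rotation":{"type":"array","items":{"type":"number"}},"claw":{"type":"number"}}}},"force":{"type":"number"}},"required":["rows"]}

```bash
mkdir -p pics; ls
cat > h.py <<'E'
import numpy as np, cv2
from bench import get_obs, grab_frame, hand_in
from scipy.spatial.transform import Rotation as Ro
def K(f):
    h=f["frame"].shape[0]; fl=h/2/np.tan(np.radians(f["vfov"])/2)
    return np.array([[fl,0,f["cx"]],[0,fl,f["cy"]],[0,0,1.]])
def cloud(f):
    z=f["z_map"]; h,w=z.shape
    uv=np.stack(np.meshgrid(np.arange(w),np.arange(h)),-1).reshape(-1,1,2).astype(float)
    n=cv2.undistortPoints(uv,K(f),np.array(f["D"],float)).reshape(h,w,2)
    c=np.dstack([n*z[...,None],z])
    P=(c-np.array(f["t"]))@np.array(f["R"]); P[z==0]=np.nan
    return P
def save(f,name,crop=None,s=1):
    im=f["frame"][...,::-1]
    if crop: u0,v0,u1,v1=crop; im=im[v0:v1,u0:u1]
    cv2.imwrite("pics/"+name,cv2.resize(im,None,fx=s,fy=s,interpolation=cv2.INTER_CUBIC))
E
python3 - <<'E'
from h import *
print(get_obs())
for n in("scene","top"):
    f=grab_frame(n); save(f,n+"0.png",s=1.5); np.savez(n+"0.npz",**f); print(n,f["R"],f["t"],f["vfov"])
E
```

```text
pics
{'clock': 0.0, 'joints': array([-1.29415033,  0.47776687,  0.02232417,  1.55649117, -0.01150499,
        1.10928976, -0.08314578]), 'qvel': array([ 4.78788624e-04, -2.05715683e-03, -9.05960306e-05,  7.53497121e-05,
        3.14629135e-04, -2.96440950e-04,  2.70414478e-04]), 'tau': array([ 1.87132387e-04, -5.96462417e+01,  1.60759930e+00, -2.81197375e+01,
        1.24140125e-02,  9.21385858e-03,  1.19085780e-05]), 'tcp_pos': array([0.25311977, 0.62508624, 0.23033093]), 'orientation': array([-6.00613235e-01, -3.08341264e+00,  2.84786413e-03]), 'contact_force': array([-0.11482344,  0.39435356, -0.23027332]), 'moment': array([0.0156504 , 0.04136782, 0.01384459]), 'gripper_force': 0.0, 'grip_width': 0.08546306333755721}
scene [[ 0.77438779 -0.63237258 -0.02069971]
 [-0.41677401 -0.48520957 -0.7686814 ]
 [ 0.47604935  0.60388459 -0.63929682]] [-0.4224035   0.297377    0.81192155] 47.270389479791476
top [[-0.0253132  -0.99916079 -0.03220179]
 [-0.9929484   0.0288615  -0.11498042]
 [ 0.11581332  0.02906419 -0.99284568]] [0.01394029 0.55047346 0.95905393] 56.97511017499537
```

View pics/scene0.png

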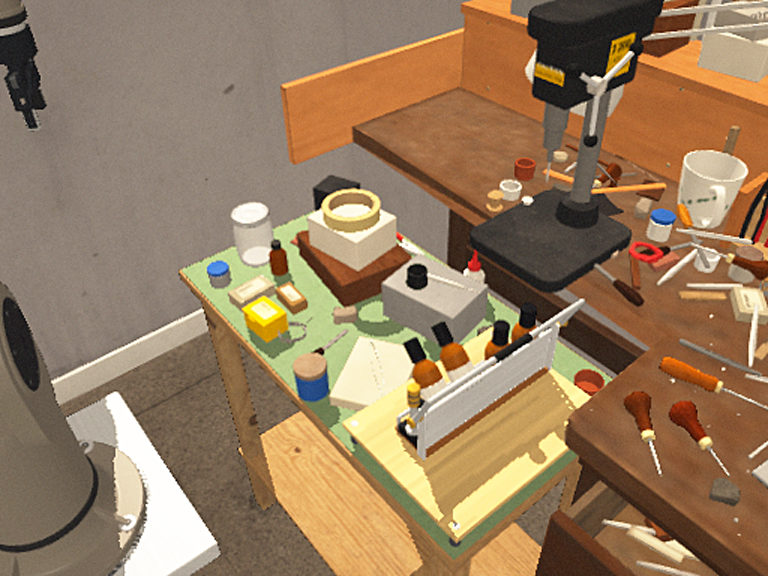

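View pics/top0.png

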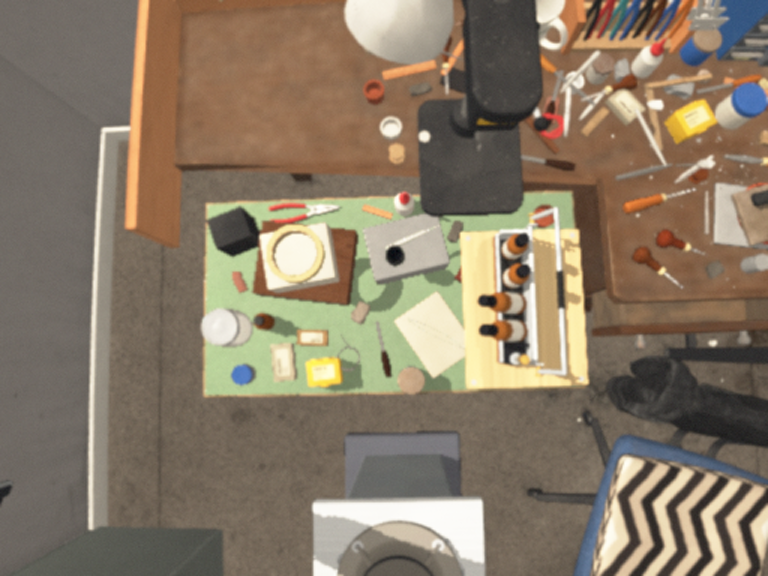

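The scene view shows two bottles upright at the far end and two tipped ones near the robot, caps at about (415,348) and (440,335). The knob is at (413,395) and the bar is swung back. In the top view the rack runs along world +x, with its front facing world +y.

Run:
```python
from h import *
C=[]
for n in("scene","top"):
    f=dict(np.load(n+"0.npz")); P=cloud(f)
    if n=="top": save(f,"top_c.png",(300,130,400,260),6 if 0 else 4.6)
    else: save(f,"sc_c.png",(230,190,400,310),4.6)
    col=f["frame"].reshape(-1,3).astype(int); P=P.reshape(-1,3)
    m=(P[:,0]>.42)&(P[:,0]<.85)&(P[:,1]<-.1)&(P[:,1]>-.45)&(P[:,2]>.0)&(P[:,2]<.25)
    P,col=P[m],col[m]
    print(n,"board z",np.histogram(P[:,2],bins=np.arange(0,.2,.01)))
    # cap tops
    s=P[(abs(P[:,2]-.160)<.005)]; print("z~.16 n",len(s))
    dark=(col.max(1)<60)
    for nm,q in(("capdark>.13",P[dark&(P[:,2]>.135)]),("amber",P[(col[:,0]>90)&(col[:,0]>1.7*col[:,2])&(col[:,0]>1.4*col[:,1])&(P[:,2]>.06)])):
        lab=cv2.partition if 0 else None
        from scipy.cluster.hierarchy import fcluster,linkage
        if len(q)>3:
            l=fcluster(linkage(q),.008,'distance')
            for k in set(l):
                if (l==k).sum()>8: print(nm,(l==k).sum(),q[l==k].mean(0).round(4),q[l==k].min(0).round(3),q[l==k].max(0).round(3))
    br=(col[:,0]>150)&(col[:,2]<110)&(P[:,2]>.1); 
    if br.any(): print("brass",br.sum(),np.median(P[br],0))
    bs=P[(abs(P[:,2]-.12)<.004)]; print("sheet",len(bs))
```

```text
scene board z (array([1413,  212,  601, 4949, 1124,  580,  535,  308,  410,  391,  563,
       1474,  710,  408,  632, 7550, 1649, 3239,  710]), array([0.  , 0.01, 0.02, 0.03, 0.04, 0.05, 0.06, 0.07, 0.08, 0.09, 0.1 ,
       0.11, 0.12, 0.13, 0.14, 0.15, 0.16, 0.17, 0.18, 0.19]))
z~.16 n 1542
capdark>.13 72 [ 0.5067 -0.1629  0.1403] [ 0.499 -0.172  0.135] [ 0.517 -0.153  0.147]
capdark>.13 78 [ 0.4582 -0.1626  0.1407] [ 0.45  -0.172  0.135] [ 0.469 -0.151  0.148]
capdark>.13 135 [ 0.5188 -0.2747  0.1844] [ 0.491 -0.278  0.178] [ 0.55  -0.27   0.188]
capdark>.13 88 [ 0.7263 -0.295   0.1628] [ 0.721 -0.316  0.154] [ 0.736 -0.267  0.169]
capdark>.13 20 [ 0.8258 -0.2828  0.1828] [ 0.82  -0.287  0.177] [ 0.834 -0.278  0.188]
capdark>.13 16 [ 0.7991 -0.2703  0.1849] [ 0.794 -0.276  0.183] [ 0.805 -0.264  0.188]
capdark>.13 141 [ 0.5526 -0.2262  0.152 ] [ 0.545 -0.233  0.135] [ 0.564 -0.215  0.163]
capdark>.13 152 [ 0.6049 -0.226   0.152 ] [ 0.597 -0.234  0.135] [ 0.619 -0.213  0.163]
capdark>.13 664 [ 0.6904 -0.1919  0.1659] [ 0.648 -0.227  0.154] [ 0.835 -0.101  0.175]
capdark>.13 435 [ 0
[... 2830 characters left out ...]
 [ 0.7827 -0.2696  0.1581] [ 0.754 -0.304  0.15 ] [ 0.819 -0.239  0.164]
amber 21 [ 0.8373 -0.2753  0.1665] [ 0.821 -0.281  0.161] [ 0.849 -0.268  0.169]
amber 31 [ 0.8318 -0.2924  0.167 ] [ 0.818 -0.297  0.163] [ 0.847 -0.286  0.171]
amber 51 [ 0.5983 -0.4463  0.1683] [ 0.587 -0.45   0.152] [ 0.611 -0.441  0.179]
amber 34 [ 0.5353 -0.3683  0.1322] [ 0.512 -0.371  0.121] [ 0.57  -0.367  0.143]
amber 182 [ 0.5686 -0.4172  0.1715] [ 0.548 -0.443  0.154] [ 0.588 -0.399  0.183]
amber 25 [ 0.6067 -0.3671  0.1332] [ 0.592 -0.368  0.125] [ 0.623 -0.365  0.144]
amber 1066 [ 0.6675 -0.3673  0.1476] [ 0.547 -0.45   0.111] [ 0.729 -0.243  0.174]
brass 854 [ 0.66102782 -0.2855368   0.15529913]
sheet 601
```

View pics/top_c.png

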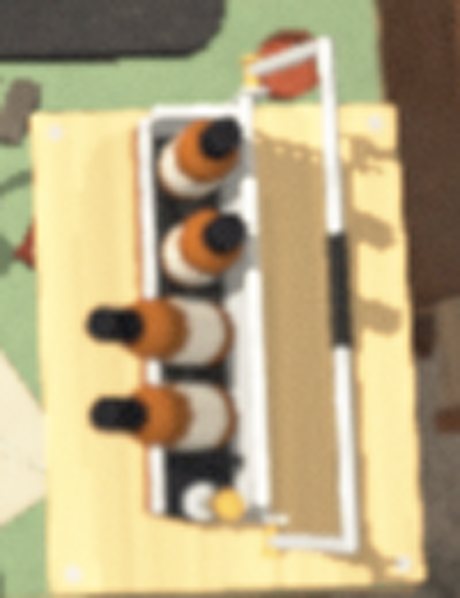

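View pics/sc_c.png

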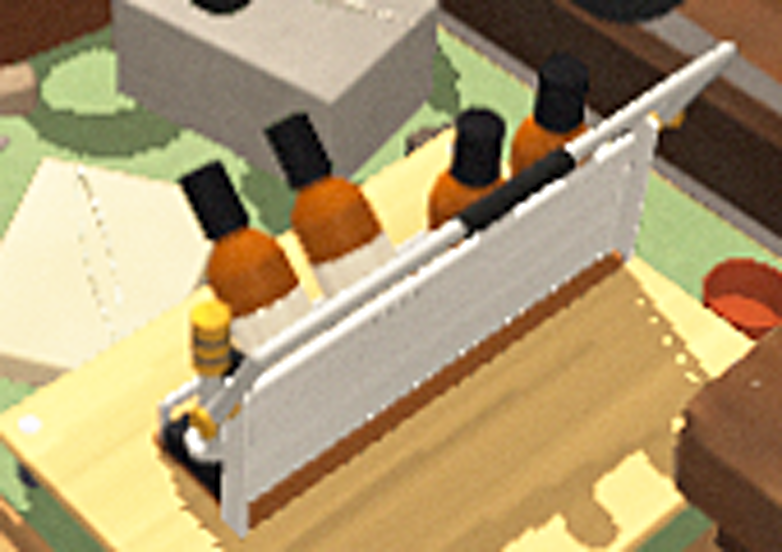

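The crops show standing caps at top-crop (222,138) and (223,235), tipped caps at (113,325) and (118,413), and the knob at (228,503), with the bar grip behind the back sheet. The rack is nearly aligned with the world axes: rack +y is world +x and rack +x is world −y. Next I'll fit the exact pose and find the knob.

```bash
cat >> h.py <<'E'
def cmd(pos,R,o=None,p0=None):
    """offset/rotation fractions from current pose to world pos / R"""
    o=o or get_obs(); R0=Ro.from_rotvec(o["orientation"]); p0=o["tcp_pos"]
    return (R0.inv().apply(np.array(pos)-p0)/.15).round(3), ((R0.inv()*R).as_rotvec()/2).round(3)
E
python3 - <<'E'
from h import *
for n in("scene","top"):
    f=dict(np.load(n+"0.npz")); P=cloud(f).reshape(-1,3); col=f["frame"].reshape(-1,3).astype(int)
    def box(x0,x1,y0,y1,z0,z1): return (P[:,0]>x0)&(P[:,0]<x1)&(P[:,1]>y0)&(P[:,1]<y1)&(P[:,2]>z0)&(P[:,2]<z1)
    r=P[box(.415,.625,-.285,-.262,.176,.192)]
    print(n,"rod",len(r),r.mean(0).round(4),np.polyfit(r[:,0],r[:,1],1).round(4),np.polyfit(r[:,0],r[:,2],1).round(4),r[:,0].min(),r[:,0].max())
    s=P[box(.42,.62,-.256,-.236,.114,.124)]
    print("sheet",len(s),s.mean(0).round(4),np.polyfit(s[:,0],s[:,1],1).round(4))
    for a,b in((.535,.575),(.585,.63)):
        c=P[box(a,b,-.24,-.2,.157,.166)]; print("captop",len(c),c.mean(0).round(4),c.min(0).round(3),c.max(0).round(3))
    k=P[box(.37,.44,-.245,-.2,.115,.155)]; print("knob",len(k),k.mean(0).round(4),k.min(0).round(3),k.max(0).round(3)); t=k[k[:,2]>.140]; print(len(t),t.mean(0).round(4))
    a=P[box(.37,.415,-.28,-.24,.12,.19)]; print("arm",len(a),a.min(0).round(3),a.max(0).round(3))
    g=P[(col.max(1)<60)&box(.48,.56,-.29,-.26,.17,.2)]; print("grip",g[:,0].min(),g[:,0].max())
E
```

```text
scene rod 497 [ 0.5134 -0.2734  0.1839] [-0.0157 -0.2653] [0.0021 0.1828] 0.4151623946895225 0.6247988745733553
sheet 304 [ 0.5155 -0.2439  0.1195] [-0.0118 -0.2379]
captop 74 [ 0.5557 -0.223   0.1604] [ 0.546 -0.233  0.158] [ 0.568 -0.212  0.163]
captop 62 [ 0.6075 -0.2241  0.1604] [ 0.599 -0.233  0.157] [ 0.619 -0.213  0.163]
knob 200 [ 0.4105 -0.2278  0.1306] [ 0.382 -0.245  0.115] [ 0.439 -0.211  0.147]
56 [ 0.4102 -0.2192  0.1442]
arm 192 [ 0.382 -0.275  0.12 ] [ 0.415 -0.24   0.186]
grip 0.49056324638169874 0.5496722238587274
top rod 349 [ 0.5183 -0.2717  0.1836] [-0.0101 -0.2665] [-0.0008  0.184 ] 0.41569741901020135 0.624744640111961
sheet 188 [ 0.5172 -0.2423  0.1195] [-0.0092 -0.2375]
captop 54 [ 0.556  -0.2227  0.1602] [ 0.547 -0.231  0.158] [ 0.565 -0.214  0.163]
captop 49 [ 0.6083 -0.2233  0.1601] [ 0.599 -0.232  0.157] [ 0.617 -0.214  0.163]
knob 99 [ 0.4108 -0.2307  0.1309] [ 0.384 -0.245  0.116] [ 0.438 -0.21   0.147]
33 [ 0.41   -0.2175  0.1439]
arm 128 [ 0.384 -0.274  0.121] [ 0.414 -0.24   0.186]
grip 0.4973596323551073 0.5426423040623585
```

{"api": "drive_tool", "payload": {
  "rows": [
    {"offset":[0,-0.3,0],"rotation":[0,0,0],"claw":1},
    {"offset":[0,-0.6,-0.1],"rotation":[0,0,0],"claw":0.8},
    {"offset":[0,-0.9,-0.2],"rotation":[0,0,0],"claw":0.6}
  ]
}}

```text
clock: 0.35
tcp_pos: [0.2071, 0.5111, 0.2549]
orientation: [-0.601, -3.083, 0.006]
contact_force: [0.0, 0.2, 0.9]
grip_width: 0.0637
gripper_force: 0.0
```

{"api": "drive_tool", "payload": {
  "rows": [
    {"offset":[-0.24,-0.14,0],"rotation":[0,0,-0.05],"claw":0.5},
    {"offset":[-0.48,-0.28,0],"rotation":[0,0,-0.1],"claw":0.5},
    {"offset":[-0.72,-0.42,0],"rotation":[0,0,-0.15],"claw":0.5},
    {"offset":[-0.94,-0.55,0],"rotation":[0,0,-0.192],"claw":0.5},
    {"offset":[-0.94,-0.55,0],"rotation":[0,0,-0.192],"claw":0.5}
  ]
}}

```text
clock: 0.77
tcp_pos: [0.3129, 0.3768, 0.2565]
orientation: [0.01, 3.14, -0.005]
contact_force: [-0.0, -0.4, -0.3]
grip_width: 0.043
gripper_force: 0.0
```

Run:
```python
from h import *
from scipy.optimize import least_squares
print(get_obs()["joints"].round(2),get_obs()["tcp_pos"])
y0=-.2210
for n in("scene","top"):
    f=dict(np.load(n+"0.npz")); P=cloud(f).reshape(-1,3); col=f["frame"].reshape(-1,3).astype(int)
    for X in(.508,.4595):
        m=(col.max(1)<60)&(abs(P[:,0]-X)<.014)&(P[:,1]>-.19)&(P[:,1]<-.14)&(P[:,2]>.11)&(P[:,2]<.16)
        q=P[m]
        def res(p):  # th, point y,z at z=mid, x
            th,y,z,x=p[0],p[1],.1325,p[2]
            d=q-np.array([x,y,z]); u=np.array([0,np.sin(th),np.cos(th)])
            t=d@u; r=np.linalg.norm(d-np.outer(t,u),axis=1)
            return np.minimum(abs(r-.0105),.0145-t if 0 else abs(t-.0145))
        s=least_squares(res,[.733,-.1634,X],loss='soft_l1',f_scale=.001)
        print(n,X,len(q),np.degrees(s.x[0]).round(1),s.x[1:].round(4),s.cost)
```

```text
[-1.06  0.14  0.06  1.96 -0.01  1.04  0.56] [0.31287927 0.37681044 0.25651396]
scene 0.508 139 46.0 [-0.1594  0.5097] 8.236907854727721e-05
scene 0.4595 144 44.3 [-0.1594  0.461 ] 9.008428908288973e-05
top 0.508 50 46.3 [-0.1646  0.513 ] 3.783075013159425e-05
top 0.4595 51 39.7 [-0.1632  0.4579] 4.721356928046321e-05
```

{"api": "drive_tool", "payload": {
  "rows": [
    {"offset":[-0.25,-0.25,0],"rotation":[0,0,0],"claw":0.5},
    {"offset":[-0.5,-0.5,0],"rotation":[0,0,0],"claw":0.5},
    {"offset":[-0.75,-0.75,0],"rotation":[0,0,0],"claw":0.5},
    {"offset":[-0.95,-1,0],"rotation":[0,0,0],"claw":0.5}
  ]
}}

```text
clock: 1.1
tcp_pos: [0.4244, 0.2631, 0.2567]
orientation: [0.001, 3.141, 0.0]
contact_force: [0.2, 0.6, 0.7]
grip_width: 0.0427
gripper_force: 0.0
```

{"api": "drive_tool", "payload": {
  "rows": [
    {"offset":[-0.1,-0.25,0],"rotation":[0,0,0],"claw":0.5},
    {"offset":[-0.2,-0.5,0],"rotation":[0,0,0],"claw":0.5},
    {"offset":[-0.3,-0.75,0],"rotation":[0,0,0],"claw":0.5},
    {"offset":[-0.3,-1,0],"rotation":[0,0,0],"claw":0.5}
  ]
}}

```text
clock: 1.43
tcp_pos: [0.4703, 0.1123, 0.2567]
orientation: [0.004, 3.14, -0.001]
contact_force: [1.6, 0.4, 0.9]
grip_width: 0.0427
gripper_force: 0.0
```

{"api": "drive_tool", "payload": {
  "rows": [
    {"offset":[0,-0.25,0],"rotation":[-0.06,0,0],"claw":0.45},
    {"offset":[0,-0.45,0],"rotation":[-0.12,0,0],"claw":0.45},
    {"offset":[0,-0.6,0],"rotation":[-0.18,0,0],"claw":0.45},
    {"offset":[0,-0.7,0],"rotation":[-0.2,0,0],"claw":0.45},
    {"offset":[0,-0.7,0],"rotation":[-0.2,0,0],"claw":0.45}
  ]
}}

```text
clock: 1.85
tcp_pos: [0.4681, 0.0019, 0.2562]
orientation: [0.019, 3.075, 0.627]
contact_force: [0.3, 0.1, -0.1]
grip_width: 0.0388
gripper_force: 0.0
```

```bash
cat >> h.py <<'E'
Y0=-.2210; YAW=-.011
def toolR(deg):
    t=np.radians(deg); s,c=np.sin(t),np.cos(t)
    return Ro.from_euler('z',YAW)*Ro.from_matrix(np.array([[-1,0,0],[0,c,-s],[0,-s,-c]]).T)
def tcp(X,cx,cz,deg,L=82):  # bottle underside centre (mm, rack) -> world TCP
    t=np.radians(deg); x=cx-L*np.sin(t); z=cz+L*np.cos(t)
    return np.array([X+YAW*x*0, Y0-x/1e3+YAW*(X-.519), .038+z/1e3])
E
python3 - <<'E'
from h import *
o=get_obs(); print(o["joints"].round(2),o["tcp_pos"],o["orientation"],toolR(20).as_rotvec())
print(tcp(.509,7.6,22,42), cmd(tcp(.509,7.6,22,42,142),toolR(42)))
E
```

```text
[-0.26  0.16  0.45  2.03 -0.53  1.1   2.02] [0.46811433 0.00190381 0.25619012] [0.01938798 3.07478378 0.62698207] [-0.01700583 -3.09193834  0.54519215]
[ 0.509      -0.17362129  0.12093788] (array([-0.284, -1.064,  0.204]), array([ 0.568,  0.   , -0.001]))
```

{"api": "drive_tool", "payload": {
  "rows": [
    {"offset":[-0.05,-0.05,0],"rotation":[0.06,0,0],"claw":0.45},
    {"offset":[-0.1,-0.1,0],"rotation":[0.12,0,0],"claw":0.45},
    {"offset":[-0.2,-0.2,0],"rotation":[0.18,0,0],"claw":0.45},
    {"offset":[-0.28,-0.35,0],"rotation":[0.24,0,0],"claw":0.45},
    {"offset":[-0.28,-0.5,0],"rotation":[0.3,0,0],"claw":0.45},
    {"offset":[-0.28,-0.65,0],"rotation":[0.36,0,0],"claw":0.45},
    {"offset":[-0.28,-0.75,0],"rotation":[0.42,0,0],"claw":0.45},
    {"offset":[-0.28,-0.85,0],"rotation":[0.48,0,0],"claw":0.45},
    {"offset":[-0.28,-0.9,0],"rotation":[0.54,0,0],"claw":0.45},
    {"offset":[-0.28,-0.9,0],"rotation":[0.568,0,0],"claw":0.45},
    {"offset":[-0.28,-0.9,0],"rotation":[0.568,0,0],"claw":0.45}
  ]
}}

```text
clock: 2.77
tcp_pos: [0.5101, -0.1119, 0.2021]
orientation: [0.009, -2.928, 1.135]
contact_force: [-1.1, 1.1, 0.1]
grip_width: 0.0383
gripper_force: 0.0
```

Run:
```python
from h import *
o=get_obs(); print(o["joints"].round(2),o["tcp_pos"],o["orientation"],toolR(42).as_rotvec())
print(cmd(tcp(.509,7.6,22,42,142),toolR(42)),cmd(tcp(.509,7.6,22,42),toolR(42)))
```

```text
[-0.78  0.42  0.56  2.05  0.6   1.01  0.95] [ 0.5101187  -0.11192211  0.20205448] [ 0.00936874 -2.92796486  1.1350983 ] [-0.01611082 -2.92921059  1.1244186 ]
(array([0.007, 0.058, 0.277]), array([-0.003,  0.004,  0.007])) (array([0.008, 0.061, 0.677]), array([-0.003,  0.004,  0.007]))
```

{"api": "drive_tool", "payload": {
  "force": 30,
  "rows": [
    {"offset":[0.008,0.06,0.1],"rotation":[-0.003,0.004,0.007],"claw":0.45},
    {"offset":[0.008,0.06,0.25],"rotation":[-0.003,0.004,0.007],"claw":0.45},
    {"offset":[0.008,0.06,0.4],"rotation":[-0.003,0.004,0.007],"claw":0.45},
    {"offset":[0.008,0.06,0.55],"rotation":[-0.003,0.004,0.007],"claw":0.45},
    {"offset":[0.008,0.06,0.65],"rotation":[-0.003,0.004,0.007],"claw":0.45},
    {"offset":[0.008,0.06,0.67],"rotation":[-0.003,0.004,0.007],"claw":0.45},
    {"offset":[0.008,0.06,0.67],"rotation":[-0.003,0.004,0.007],"claw":0.45}
  ]
}}

```text
clock: 3.35
tcp_pos: [0.5084, -0.1769, 0.1236]
orientation: [-0.03, -2.931, 1.119]
contact_force: [0.1, -0.0, -0.7]
grip_width: 0.0384
gripper_force: 0.0
```

Run:
```python
from h import *
o=get_obs(); print(o["tcp_pos"],o["contact_force"]); f=grab_frame("scene"); save(f,"sc1.png",(230,160,400,300),4.6)
```

```text
[ 0.50842407 -0.17688145  0.12364408] [ 0.06422364 -0.0397404  -0.70583023]
```

View pics/sc1.png

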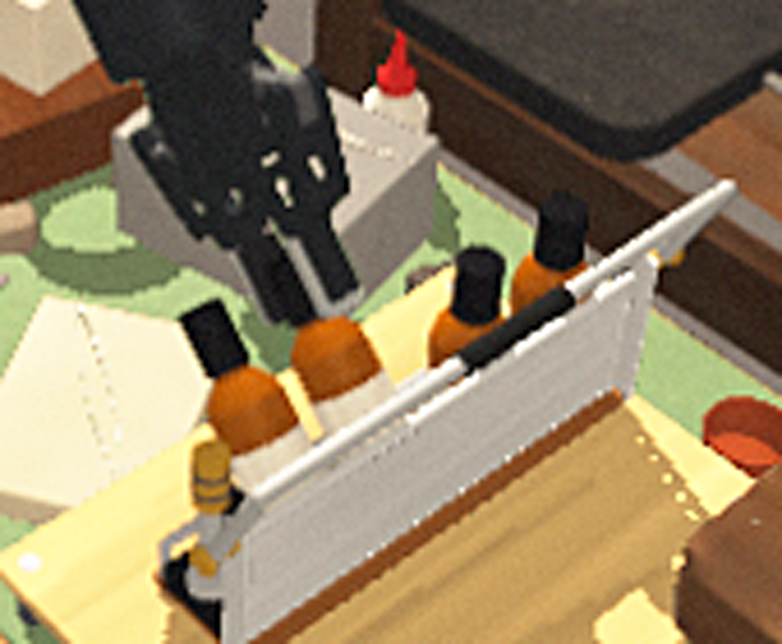

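The fingers straddle the cap of the place-3 bottle at (310,270), and no force registers. I'll shift 4 mm along tool y, then close.

{"api": "drive_tool", "payload": {
  "force": 30,
  "rows": [
    {"offset":[-0.003,0.028,0],"rotation":[0,0,0],"claw":0.45},
    {"offset":[-0.003,0.028,0],"rotation":[0,0,0],"claw":0.35},
    {"offset":[-0.003,0.028,0],"rotation":[0,0,0],"claw":0.3},
    {"offset":[-0.003,0.028,0],"rotation":[0,0,0],"claw":0.2},
    {"offset":[-0.003,0.028,0],"rotation":[0,0,0],"claw":0.1},
    {"offset":[-0.003,0.028,0],"rotation":[0,0,0],"claw":0.1},
    {"offset":[-0.003,0.028,0],"rotation":[0,0,0],"claw":0.1}
  ]
}}

```text
clock: 3.98
tcp_pos: [0.5102, -0.1722, 0.1211]
orientation: [-0.025, -2.933, 1.12]
contact_force: [-0.2, 3.5, 5.3]
grip_width: 0.0201
gripper_force: 29.2
```

```bash
cat >> h.py <<'E'
def plan(X):
    o=get_obs(); print(o["tcp_pos"].round(4),o["orientation"].round(3),o["grip_width"],o["contact_force"].round(1))
    R=Ro.from_rotvec(o["orientation"]); z=-R.apply([0,0,1]); deg=np.degrees(np.arctan2(z[1],z[2])); print("tilt",deg.round(1))
    t=np.radians(deg); x=-(o["tcp_pos"][1]-Y0-YAW*(X-.519))*1e3; zz=(o["tcp_pos"][2]-.038)*1e3
    L=(zz-10-18*np.sin(t))/np.cos(t); cx=x+L*np.sin(t); print("L from floor contact",L.round(1),"cx",cx.round(1),"expected",(21-18*np.cos(t)).round(1))
    for th,cx,cz in((42,6,36),(32,3,34),(22,1,32),(11,-.5,28),(0,-1,24),(0,-1,11)):
        print(th,tcp(X,cx,cz,th,L).round(4),*cmd(tcp(X,cx,cz,th,L),toolR(th)))
E
python3 -c "
from h import *
plan(.5085)"
```

```text
[ 0.5102 -0.1722  0.1211] [-0.025 -2.933  1.12 ] 0.020090346207425166 [-0.2  3.5  5.3]
tilt 41.8
L from floor contact 82.0 cx 6.0 expected 7.6
42 [ 0.5085 -0.172   0.135 ] [ 0.011 -0.06  -0.07 ] [ 0.002  0.    -0.003]
32 [ 0.5085 -0.1804  0.1416] [ 0.01  -0.132 -0.065] [-0.086  0.    -0.003]
22 [ 0.5085 -0.1912  0.1461] [ 0.008 -0.205 -0.04 ] [-0.173  0.001 -0.003]
11 [ 0.5085 -0.2047  0.1465] [ 0.007 -0.274  0.018] [-0.269  0.001 -0.003]
0 [ 0.5085 -0.2199  0.144 ] [ 0.005 -0.339  0.098] [-0.365  0.001 -0.003]
0 [ 0.5085 -0.2199  0.131 ] [ 0.006 -0.281  0.163] [-0.365  0.001 -0.003]
```

{"api": "drive_tool", "payload": {
  "rows": [
    {"offset":[0.005,-0.03,-0.035],"rotation":[0,0,0],"claw":0.1},
    {"offset":[0.01,-0.06,-0.07],"rotation":[0,0,0],"claw":0.1},
    {"offset":[0.01,-0.06,-0.07],"rotation":[0,0,0],"claw":0.1},
    {"offset":[0.01,-0.095,-0.068],"rotation":[-0.043,0,0],"claw":0.1},
    {"offset":[0.01,-0.132,-0.065],"rotation":[-0.086,0,0],"claw":0.1},
    {"offset":[0.008,-0.17,-0.053],"rotation":[-0.13,0,0],"claw":0.1},
    {"offset":[0.008,-0.205,-0.04],"rotation":[-0.173,0,0],"claw":0.1},
    {"offset":[0.008,-0.24,-0.012],"rotation":[-0.22,0,0],"claw":0.1},
    {"offset":[0.007,-0.274,0.018],"rotation":[-0.269,0,-0.003],"claw":0.1},
    {"offset":[0.005,-0.307,0.055],"rotation":[-0.317,0,-0.003],"claw":0.1},
    {"offset":[0.005,-0.339,0.098],"rotation":[-0.365,0,-0.003],"claw":0.1},
    {"offset":[0.005,-0.339,0.098],"rotation":[-0.365,0,-0.003],"claw":0.1},
    {"offset":[0.005,-0.339,0.098],"rotation":[-0.365,0,-0.003],"claw":0.1}
  ]
}}

```text
clock: 5.07
tcp_pos: [0.5063, -0.2228, 0.1435]
orientation: [0.026, 3.141, -0.002]
contact_force: [-0.1, 0.7, -2.1]
grip_width: 0.02
gripper_force: 31.1
```

```bash
python3 -c "
from h import *
o=get_obs();print(o['joints'].round(2),o['tcp_pos'],o['contact_force'],o['grip_width'])
print(cmd(tcp(.5095,-1,11,0,82),toolR(0)))
f=grab_frame('scene'); save(f,'sc2.png',(230,130,400,290),4)"
```

```text
[ 0.11  0.39  0.24  1.95 -0.12  0.82  1.97] [ 0.50632899 -0.22276427  0.1434895 ] [-0.1198944   0.67080469 -2.12294243] 0.020007501116666538
(array([-0.021,  0.02 ,  0.083]), array([-0.001,  0.   , -0.003]))
```

View pics/sc2.png

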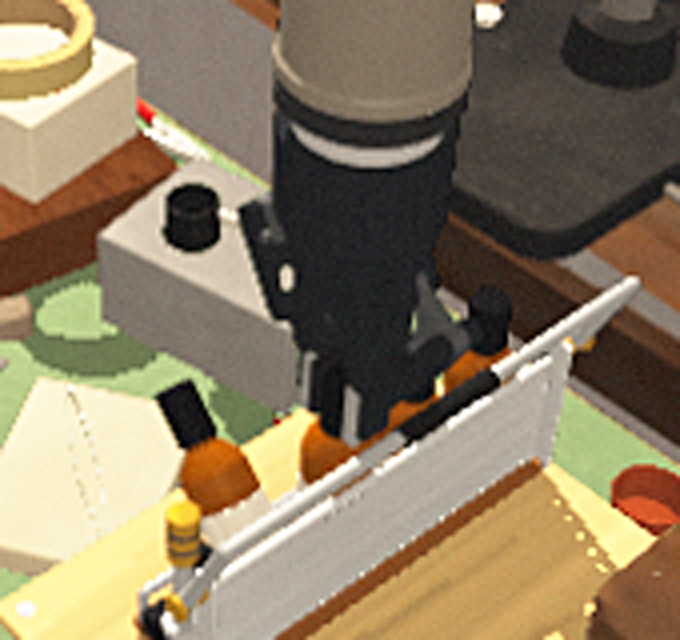

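The place-3 bottle is upright in the gripper at (340,440), and the others are undisturbed. Next I'll lower it and release.

{"api": "drive_tool", "payload": {
  "rows": [
    {"offset":[-0.015,0.02,0.03],"rotation":[0,0,0],"claw":0.1},
    {"offset":[-0.015,0.02,0.06],"rotation":[0,0,0],"claw":0.1},
    {"offset":[-0.015,0.02,0.08],"rotation":[0,0,0],"claw":0.1},
    {"offset":[-0.015,0.02,0.083],"rotation":[0,0,0],"claw":0.1},
    {"offset":[-0.015,0.02,0.083],"rotation":[0,0,0],"claw":0.1},
    {"offset":[-0.015,0.02,0.083],"rotation":[0,0,0],"claw":0.1}
  ]
}}

```text
clock: 5.62
tcp_pos: [0.5123, -0.2159, 0.1332]
orientation: [0.012, 3.137, -0.001]
contact_force: [-2.4, 2.8, 16.8]
grip_width: 0.0199
gripper_force: 31.8
```

{"api": "drive_tool", "payload": {
  "rows": [
    {"offset":[0,-0.02,-0.01],"rotation":[0,0,0],"claw":0.1},
    {"offset":[0,-0.02,-0.01],"rotation":[0,0,0],"claw":0.1},
    {"offset":[0,-0.02,-0.01],"rotation":[0,0,0],"claw":0.1}
  ]
}}

```text
clock: 5.87
tcp_pos: [0.5114, -0.2192, 0.1333]
orientation: [0.014, 3.139, -0.001]
contact_force: [0.4, 1.7, 7.0]
grip_width: 0.0203
gripper_force: 30.9
```

{"api": "drive_tool", "payload": {
  "rows": [
    {"offset":[0,-0.02,-0.015],"rotation":[0,0,0],"claw":0.25},
    {"offset":[0,-0.02,-0.015],"rotation":[0,0,0],"claw":0.45},
    {"offset":[0,-0.02,-0.015],"rotation":[0,0,0],"claw":0.45},
    {"offset":[0,-0.02,-0.1],"rotation":[0,0,0],"claw":0.45},
    {"offset":[0,-0.02,-0.25],"rotation":[0,0,0],"claw":0.45},
    {"offset":[0,-0.02,-0.45],"rotation":[0,0,0],"claw":0.45},
    {"offset":[0,0,-0.6],"rotation":[0,0,0],"claw":0.45},
    {"offset":[0,0.1,-0.6],"rotation":[0,0,0],"claw":0.45}
  ]
}}

```text
clock: 6.53
tcp_pos: [0.5119, -0.2089, 0.2272]
orientation: [0.024, 3.133, -0.006]
contact_force: [0.6, 0.1, -0.1]
grip_width: 0.0382
gripper_force: 0.0
```

{"api": "drive_tool", "payload": {
  "rows": [
    {"offset":[0.05,0.1,0],"rotation":[0.06,0,0],"claw":0.45},
    {"offset":[0.12,0.2,0],"rotation":[0.12,0,0],"claw":0.45},
    {"offset":[0.2,0.3,0],"rotation":[0.18,0,0],"claw":0.45},
    {"offset":[0.28,0.4,0],"rotation":[0.24,0,0],"claw":0.45},
    {"offset":[0.33,0.5,0],"rotation":[0.3,0,0],"claw":0.45},
    {"offset":[0.33,0.6,0],"rotation":[0.366,0,0],"claw":0.45},
    {"offset":[0.33,0.6,0],"rotation":[0.366,0,0],"claw":0.45},
    {"offset":[0.33,0.6,0],"rotation":[0.366,0,0],"claw":0.45}
  ]
}}

```text
clock: 7.2
tcp_pos: [0.4618, -0.1114, 0.2211]
orientation: [-0.003, -2.929, 1.127]
contact_force: [-0.4, -0.5, -0.5]
grip_width: 0.0386
gripper_force: 0.0
```

Run:
```python
from h import *
o=get_obs(); print(o["joints"].round(2),o["tcp_pos"],o["orientation"])
print(cmd(tcp(.4605,7.6,22,42,120),toolR(42)),cmd(tcp(.4605,7.6,22,42),toolR(42)))
f=grab_frame("top"); P=cloud(f).reshape(-1,3)
for X in(.461,.509,.556,.608):
    q=P[(abs(P[:,0]-X)<.02)&(abs(P[:,1]+.221)<.022)&(abs(P[:,2]-.16)<.004)]; print(X,len(q),q.mean(0).round(4) if len(q) else "")
```

```text
[-0.56  0.28  0.23  2.12  0.7   1.14  0.81] [ 0.46179542 -0.11141792  0.22109721] [-2.82219662e-03 -2.92946032e+00  1.12655243e+00]
(array([0.007, 0.142, 0.518]), array([-0.001,  0.002,  0.004])) (array([0.006, 0.142, 0.771]), array([-0.001,  0.002,  0.004]))
0.461 0 
0.509 57 [ 0.5111 -0.2201  0.1598]
0.556 56 [ 0.5559 -0.2227  0.1599]
0.608 52 [ 0.6082 -0.2229  0.1601]
```

{"api": "drive_tool", "payload": {
  "rows": [
    {"offset":[0.006,0.14,0.05],"rotation":[0,0,0],"claw":0.45},
    {"offset":[0.006,0.15,0.2],"rotation":[0,0,0],"claw":0.45},
    {"offset":[0.006,0.155,0.35],"rotation":[0,0,0],"claw":0.45},
    {"offset":[0.006,0.155,0.5],"rotation":[0,0,0],"claw":0.45},
    {"offset":[0.006,0.155,0.65],"rotation":[0,0,0],"claw":0.45},
    {"offset":[0.006,0.155,0.76],"rotation":[0,0,0],"claw":0.45},
    {"offset":[0.006,0.155,0.77],"rotation":[0,0,0],"claw":0.45},
    {"offset":[0.006,0.155,0.77],"rotation":[0,0,0],"claw":0.45},
    {"offset":[0.006,0.155,0.77],"rotation":[0,0,0],"claw":0.45}
  ]
}}

```text
clock: 8.0
tcp_pos: [0.4605, -0.1753, 0.122]
orientation: [-0.02, -2.932, 1.122]
contact_force: [0.2, -0.5, -0.4]
grip_width: 0.0385
gripper_force: 0.0
```

Run:
```python
from h import *
o=get_obs(); print(o["tcp_pos"],o["contact_force"])
print(cmd(tcp(.4605,7.6,22,42),toolR(42)))
```

```text
[ 0.46049421 -0.17527227  0.12203214] [ 0.24771865 -0.45965588 -0.35255464]
(array([ 0.   ,  0.016, -0.004]), array([ 0.001,  0.   , -0.002]))
```

{"api": "drive_tool", "payload": {
  "force": 30,
  "rows": [
    {"offset":[0,0.016,0],"rotation":[0,0,0],"claw":0.45},
    {"offset":[0,0.016,0],"rotation":[0,0,0],"claw":0.35},
    {"offset":[0,0.016,0],"rotation":[0,0,0],"claw":0.25},
    {"offset":[0,0.016,0],"rotation":[0,0,0],"claw":0.15},
    {"offset":[0,0.016,0],"rotation":[0,0,0],"claw":0.1},
    {"offset":[0,0.016,0],"rotation":[0,0,0],"claw":0.1},
    {"offset":[0,0.016,0],"rotation":[0,0,0],"claw":0.1}
  ]
}}

```text
clock: 8.58
tcp_pos: [0.4608, -0.1726, 0.12]
orientation: [-0.016, -2.932, 1.124]
contact_force: [0.4, 3.1, 5.7]
grip_width: 0.0204
gripper_force: 29.3
```

```bash
python3 -c "
from h import *
plan(.4605)"
```

```text
[ 0.4608 -0.1726  0.12  ] [-0.016 -2.932  1.124] 0.020391542618605814 [0.4 3.1 5.7]
tilt 41.9
L from floor contact 80.7 cx 6.1 expected 7.6
42 [ 0.4605 -0.1724  0.1339] [ 0.002 -0.061 -0.07 ] [ 0.001  0.001 -0.   ]
32 [ 0.4605 -0.1806  0.1404] [ 0.001 -0.13  -0.065] [-0.087  0.001 -0.   ]
22 [ 0.4605 -0.1911  0.1448] [ 0.001 -0.202 -0.04 ] [-0.174  0.001 -0.   ]
11 [ 0.4605 -0.2045  0.1452] [-0.    -0.27   0.017] [-0.27   0.001 -0.   ]
0 [ 0.4605 -0.2194  0.1427] [-0.001 -0.333  0.096] [-0.366  0.001 -0.   ]
0 [ 0.4605 -0.2194  0.1297] [-0.001 -0.275  0.161] [-0.366  0.001 -0.   ]
```

{"api": "drive_tool", "payload": {
  "rows": [
    {"offset":[0,-0.03,-0.035],"rotation":[0,0,0],"claw":0.1},
    {"offset":[0,-0.06,-0.07],"rotation":[0,0,0],"claw":0.1},
    {"offset":[0,-0.06,-0.07],"rotation":[0,0,0],"claw":0.1},
    {"offset":[0,-0.095,-0.068],"rotation":[-0.043,0,0],"claw":0.1},
    {"offset":[0,-0.13,-0.065],"rotation":[-0.087,0,0],"claw":0.1},
    {"offset":[0,-0.167,-0.053],"rotation":[-0.13,0,0],"claw":0.1},
    {"offset":[0,-0.202,-0.04],"rotation":[-0.174,0,0],"claw":0.1},
    {"offset":[0,-0.237,-0.012],"rotation":[-0.22,0,0],"claw":0.1},
    {"offset":[0,-0.27,0.017],"rotation":[-0.27,0,0],"claw":0.1},
    {"offset":[0,-0.3,0.055],"rotation":[-0.318,0,0],"claw":0.1},
    {"offset":[0,-0.328,0.096],"rotation":[-0.366,0,0],"claw":0.1},
    {"offset":[0,-0.328,0.096],"rotation":[-0.366,0,0],"claw":0.1},
    {"offset":[0,-0.328,0.096],"rotation":[-0.366,0,0],"claw":0.1},
    {"offset":[0,-0.328,0.096],"rotation":[-0.366,0,0],"claw":0.1}
  ]
}}

```text
clock: 9.75
tcp_pos: [0.4591, -0.2187, 0.1414]
orientation: [-0.017, -3.141, 0.003]
contact_force: [-0.7, 0.4, -1.3]
grip_width: 0.02
gripper_force: 29.6
```

```bash
python3 -c "
from h import *
o=get_obs();print(o['joints'].round(2),o['tcp_pos'],o['contact_force'],o['grip_width'])
print(cmd(tcp(.4605,0,11,0,83),toolR(0)))"
```

```text
[ 0.24  0.32  0.1   2.04 -0.04  0.78  1.92] [ 0.4590769  -0.21869405  0.14142153] [-0.66287915  0.44905499 -1.34296093] 0.020003117670562207
(array([-0.01 , -0.011,  0.063]), array([-0.001, -0.   ,  0.   ]))
```

{"api": "drive_tool", "payload": {
  "rows": [
    {"offset":[-0.005,-0.01,0.02],"rotation":[0,0,0],"claw":0.1},
    {"offset":[-0.005,-0.01,0.035],"rotation":[0,0,0],"claw":0.1},
    {"offset":[-0.005,-0.01,0.05],"rotation":[0,0,0],"claw":0.1},
    {"offset":[-0.005,-0.01,0.06],"rotation":[0,0,0],"claw":0.1},
    {"offset":[-0.005,-0.01,0.06],"rotation":[0,0,0],"claw":0.1}
  ]
}}

```text
clock: 10.17
tcp_pos: [0.4603, -0.22, 0.1324]
orientation: [0.015, 3.141, -0.0]
contact_force: [-0.1, -0.3, -0.5]
grip_width: 0.02
gripper_force: 29.7
```

{"api": "drive_tool", "payload": {
  "rows": [
    {"offset":[0,0,0.007],"rotation":[0,0,0],"claw":0.1},
    {"offset":[0,0,0.014],"rotation":[0,0,0],"claw":0.1},
    {"offset":[0,0,0.014],"rotation":[0,0,0],"claw":0.1}
  ]
}}

```text
clock: 10.42
tcp_pos: [0.4613, -0.2206, 0.1321]
orientation: [0.017, 3.139, 0.0]
contact_force: [-2.6, 1.9, 11.5]
grip_width: 0.0198
gripper_force: 30.9
```

Contact with the floor. Next I'll release and rise.

{"api": "drive_tool", "payload": {
  "rows": [
    {"offset":[0,0,-0.008],"rotation":[0,0,0],"claw":0.1},
    {"offset":[0,0,-0.008],"rotation":[0,0,0],"claw":0.1},
    {"offset":[0,0,-0.008],"rotation":[0,0,0],"claw":0.25},
    {"offset":[0,0,-0.008],"rotation":[0,0,0],"claw":0.45},
    {"offset":[0,0,-0.008],"rotation":[0,0,0],"claw":0.45},
    {"offset":[0,0,-0.1],"rotation":[0,0,0],"claw":0.45},
    {"offset":[0,0,-0.25],"rotation":[0,0,0],"claw":0.45},
    {"offset":[0,0,-0.45],"rotation":[0,0,0],"claw":0.3},
    {"offset":[0,0,-0.6],"rotation":[0,0,0],"claw":0}
  ]
}}

```text
clock: 11.17
tcp_pos: [0.4603, -0.221, 0.2222]
orientation: [0.018, 3.14, -0.0]
contact_force: [0.6, -0.7, 1.0]
grip_width: 0.0151
gripper_force: 0.0
```

{"api": "drive_tool", "payload": {
  "rows": [
    {"offset":[0.2,0,0],"rotation":[0,0,0],"claw":0},
    {"offset":[0.4,0,0],"rotation":[0,0,0],"claw":0},
    {"offset":[0.52,0,0],"rotation":[0,0,0],"claw":0},
    {"offset":[0.52,0,0],"rotation":[0,0,0],"claw":0},
    {"offset":[0.52,0,0],"rotation":[0,0,0],"claw":0}
  ]
}}

```text
clock: 11.58
tcp_pos: [0.3817, -0.2201, 0.2208]
orientation: [0.019, 3.14, -0.0]
contact_force: [0.4, 0.5, -0.7]
grip_width: -0.0001
gripper_force: 0.0
```

Run:
```python
from h import *
o=get_obs(); print(o["joints"].round(2),o["tcp_pos"],o["grip_width"])
f=grab_frame("top"); P=cloud(f).reshape(-1,3)
for X in(.461,.509,.556,.608):
    q=P[(abs(P[:,0]-X)<.02)&(abs(P[:,1]+.221)<.022)&(abs(P[:,2]-.16)<.004)]; print(X,len(q),q.mean(0).round(4) if len(q) else "")
print(cmd([.384,-.2185,.13],toolR(0)))
```

```text
[ 0.27  0.09  0.12  2.11 -0.02  0.94  1.96] [ 0.38173663 -0.2200952   0.22081081] -7.433466588824049e-05
0.461 51 [ 0.4604 -0.2202  0.1599]
0.509 58 [ 0.5109 -0.22    0.1599]
0.556 54 [ 0.5559 -0.223   0.16  ]
0.608 51 [ 0.6084 -0.2231  0.1598]
(array([-0.007,  0.01 ,  0.606]), array([-0.   ,  0.001, -0.   ]))
```

All four stand upright. Next I'll lower the closed fingers behind the knob.

{"api": "drive_tool", "payload": {
  "rows": [
    {"offset":[0,0.01,0.2],"rotation":[0,0,0],"claw":0},
    {"offset":[0,0.01,0.4],"rotation":[0,0,0],"claw":0},
    {"offset":[0,0.01,0.6],"rotation":[0,0,0],"claw":0},
    {"offset":[0,0.01,0.63],"rotation":[0,0,0],"claw":0},
    {"offset":[0,0.01,0.63],"rotation":[0,0,0],"claw":0},
    {"offset":[0,0.01,0.63],"rotation":[0,0,0],"claw":0}
  ]
}}

```text
clock: 12.13
tcp_pos: [0.3835, -0.2187, 0.1268]
orientation: [0.017, 3.14, -0.0]
contact_force: [-0.2, -0.2, 1.3]
grip_width: -0.0001
gripper_force: 0.0
```

{"api": "drive_tool", "payload": {
  "rows": [
    {"offset":[-0.03,0,0],"rotation":[0,0,0],"claw":0},
    {"offset":[-0.06,0,0],"rotation":[0,0,0],"claw":0},
    {"offset":[-0.08,0,0],"rotation":[0,0,0],"claw":0},
    {"offset":[-0.1,0,0],"rotation":[0,0,0],"claw":0},
    {"offset":[-0.12,0,0],"rotation":[0,0,0],"claw":0},
    {"offset":[-0.14,0,0],"rotation":[0,0,0],"claw":0},
    {"offset":[-0.16,0,0],"rotation":[0,0,0],"claw":0},
    {"offset":[-0.18,0,0],"rotation":[0,0,0],"claw":0},
    {"offset":[-0.2,0,0],"rotation":[0,0,0],"claw":0},
    {"offset":[-0.2,0,0],"rotation":[0,0,0],"claw":0}
  ]
}}

```text
clock: 12.97
tcp_pos: [0.413, -0.2187, 0.1262]
orientation: [0.017, 3.14, -0.0]
contact_force: [-0.3, 0.2, -0.1]
grip_width: 0.0
gripper_force: 0.0
```

{"api": "drive_tool", "payload": {
  "rows": [
    {"offset":[-0.02,0,0],"rotation":[0,0,0],"claw":0},
    {"offset":[-0.04,0,0],"rotation":[0,0,0],"claw":0},
    {"offset":[-0.06,0,0],"rotation":[0,0,0],"claw":0},
    {"offset":[-0.08,0,0],"rotation":[0,0,0],"claw":0},
    {"offset":[-0.1,0,0],"rotation":[0,0,0],"claw":0},
    {"offset":[-0.12,0,0],"rotation":[0,0,0],"claw":0},
    {"offset":[-0.135,0,0],"rotation":[0,0,0],"claw":0},
    {"offset":[-0.145,0,0],"rotation":[0,0,0],"claw":0},
    {"offset":[-0.145,0,0],"rotation":[0,0,0],"claw":0}
  ]
}}

```text
clock: 13.72
tcp_pos: [0.4345, -0.219, 0.1261]
orientation: [0.017, 3.14, -0.0]
contact_force: [-0.7, -0.7, -1.5]
grip_width: -0.0004
gripper_force: 0.7
```

```bash
cat >> h.py <<'E'
def row():
    f=grab_frame("scene"); P=cloud(f); col=f["frame"].astype(int); top=grab_frame("top"); T=cloud(top)
    for nm,Q in(("scene",P.reshape(-1,3)),("top",T.reshape(-1,3))):
        q=Q[(abs(Q[:,1]+.221)<.014)&(abs(Q[:,2]-.16)<.004)&(Q[:,0]>.46)&(Q[:,0]<.64)]
        from scipy.cluster.hierarchy import fcluster,linkage
        l=fcluster(linkage(q),.005,'distance'); 
        print(nm,sorted([(tuple(q[l==k].mean(0).round(4)),int((l==k).sum())) for k in set(l) if (l==k).sum()>8]))
        k=Q[(abs(Q[:,1]+.218)<.012)&(abs(Q[:,2]-.144)<.0025)&(Q[:,0]>.39)&(Q[:,0]<.47)]; print("knob",len(k),k.mean(0).round(4) if len(k) else "", (k[:,0].min(),k[:,0].max()) if len(k) else "")
    return f,top
E
python3 -c "
from h import *
row(); o=get_obs(); print(o['tcp_pos'],o['contact_force'])"
```

```text
scene [((np.float64(0.4976), np.float64(-0.2188), np.float64(0.1604)), 73), ((np.float64(0.5321), np.float64(-0.2172), np.float64(0.16)), 82), ((np.float64(0.5677), np.float64(-0.2237), np.float64(0.1602)), 75), ((np.float64(0.6069), np.float64(-0.2242), np.float64(0.1602)), 67)]
knob 15 [ 0.4246 -0.2204  0.1441] (np.float64(0.4227998726793406), np.float64(0.42705549741785137))
top [((np.float64(0.4971), np.float64(-0.2183), np.float64(0.1599)), 56), ((np.float64(0.5326), np.float64(-0.2168), np.float64(0.1598)), 59), ((np.float64(0.5685), np.float64(-0.2234), np.float64(0.1597)), 54), ((np.float64(0.6081), np.float64(-0.2232), np.float64(0.1599)), 49)]
knob 0  
[ 0.43452878 -0.21894572  0.12618972] [-0.55044484 -0.37716869 -0.49580945]
```

{"api": "drive_tool", "payload": {
  "rows": [
    {"offset":[-0.01,0,0],"rotation":[0,0,0],"claw":0},
    {"offset":[-0.02,0,0],"rotation":[0,0,0],"claw":0},
    {"offset":[-0.028,0,0],"rotation":[0,0,0],"claw":0},
    {"offset":[-0.028,0,0],"rotation":[0,0,0],"claw":0}
  ]
}}

```text
clock: 14.15
tcp_pos: [0.4386, -0.219, 0.1262]
orientation: [0.017, 3.14, 0.0]
contact_force: [-1.9, -0.2, 0.2]
grip_width: -0.0
gripper_force: 1.1
```

{"api": "drive_tool", "payload": {
  "rows": [
    {"offset":[-0.004,0,0],"rotation":[0,0,0],"claw":0},
    {"offset":[-0.008,0,0],"rotation":[0,0,0],"claw":0},
    {"offset":[-0.008,0,0],"rotation":[0,0,0],"claw":0}
  ]
}}

```text
clock: 14.4
tcp_pos: [0.4395, -0.219, 0.1262]
orientation: [0.017, 3.14, 0.0]
contact_force: [-3.0, 0.6, -0.5]
grip_width: 0.0001
gripper_force: 1.5
```

```bash
python3 -c "
from h import *
row(); o=get_obs(); print(o['tcp_pos'],o['contact_force'])"
```

```text
scene [((np.float64(0.5026), np.float64(-0.2187), np.float64(0.1605)), 69), ((np.float64(0.5371), np.float64(-0.2172), np.float64(0.1601)), 81), ((np.float64(0.5722), np.float64(-0.2246), np.float64(0.1601)), 74), ((np.float64(0.6074), np.float64(-0.2243), np.float64(0.1599)), 70)]
knob 17 [ 0.4302 -0.2216  0.1444] (np.float64(0.42773906600448014), np.float64(0.4421362585320908))
top [((np.float64(0.5023), np.float64(-0.2184), np.float64(0.1597)), 59), ((np.float64(0.5374), np.float64(-0.2169), np.float64(0.1597)), 56), ((np.float64(0.5725), np.float64(-0.2242), np.float64(0.16)), 51), ((np.float64(0.6084), np.float64(-0.223), np.float64(0.1597)), 49)]
knob 0  
[ 0.43953733 -0.21899848  0.12619306] [-3.03849861 -0.09142393  0.56992059]
```

{"api": "drive_tool", "payload": {
  "rows": [
    {"offset":[-0.005,0,0],"rotation":[0,0,0],"claw":0},
    {"offset":[-0.01,0,0],"rotation":[0,0,0],"claw":0},
    {"offset":[-0.01,0,0],"rotation":[0,0,0],"claw":0}
  ]
}}

```text
clock: 14.75
tcp_pos: [0.4411, -0.219, 0.1262]
orientation: [0.017, 3.14, 0.0]
contact_force: [-3.3, 0.4, -0.0]
grip_width: 0.0001
gripper_force: 1.7
```

{"api": "drive_tool", "payload": {
  "rows": [
    {"offset":[-0.004,0,0],"rotation":[0,0,0],"claw":0},
    {"offset":[-0.008,0,0],"rotation":[0,0,0],"claw":0},
    {"offset":[-0.008,0,0],"rotation":[0,0,0],"claw":0}
  ]
}}

```text
clock: 15.0
tcp_pos: [0.4422, -0.2191, 0.1262]
orientation: [0.017, 3.141, 0.0]
contact_force: [-4.0, -0.6, 1.5]
grip_width: -0.0
gripper_force: 2.0
```

{"api": "drive_tool", "payload": {
  "rows": [
    {"offset":[-0.004,0,0],"rotation":[0,0,0],"claw":0},
    {"offset":[-0.008,0,0],"rotation":[0,0,0],"claw":0},
    {"offset":[-0.008,0,0],"rotation":[0,0,0],"claw":0}
  ]
}}

```text
clock: 15.25
tcp_pos: [0.4425, -0.2191, 0.1261]
orientation: [-0.018, -3.141, -0.001]
contact_force: [-7.4, 0.0, 3.9]
grip_width: -0.0001
gripper_force: 3.5
```

```bash
python3 -c "
from h import *
row(); o=get_obs(); print(o['tcp_pos'],o['contact_force'])"
```

```text
scene [((np.float64(0.5059), np.float64(-0.2187), np.float64(0.1606)), 68), ((np.float64(0.54), np.float64(-0.2174), np.float64(0.1603)), 75), ((np.float64(0.5745), np.float64(-0.2253), np.float64(0.1601)), 76), ((np.float64(0.6095), np.float64(-0.2254), np.float64(0.1603)), 63)]
knob 17 [ 0.4331 -0.2211  0.144 ] (np.float64(0.43024626642436753), np.float64(0.43593560823537886))
top [((np.float64(0.5049), np.float64(-0.2183), np.float64(0.1596)), 59), ((np.float64(0.5407), np.float64(-0.2167), np.float64(0.1598)), 58), ((np.float64(0.5748), np.float64(-0.2247), np.float64(0.1601)), 46), ((np.float64(0.6108), np.float64(-0.2237), np.float64(0.1596)), 49)]
knob 0  
[ 0.44247648 -0.2190475   0.1261184 ] [-6.54879545  0.09864768  3.02160372]
```

{"api": "drive_tool", "payload": {
  "rows": [
    {"offset":[-0.005,0,0],"rotation":[0,0,0],"claw":0},
    {"offset":[-0.01,0,0],"rotation":[0,0,0],"claw":0},
    {"offset":[-0.01,0,0],"rotation":[0,0,0],"claw":0}
  ]
}}

```text
clock: 15.6
tcp_pos: [0.4427, -0.2191, 0.126]
orientation: [-0.019, -3.139, -0.001]
contact_force: [-10.3, 0.8, 8.3]
grip_width: 0.0
gripper_force: 5.4
```

{"api": "drive_tool", "payload": {
  "rows": [
    {"offset":[0.03,0,0],"rotation":[0,0,0],"claw":0},
    {"offset":[0.1,0,0],"rotation":[0,0,0],"claw":0},
    {"offset":[0.15,0,-0.1],"rotation":[0,0,0],"claw":0},
    {"offset":[0.15,0,-0.3],"rotation":[0,0,0],"claw":0},
    {"offset":[0.15,0,-0.55],"rotation":[0,0,0],"claw":0},
    {"offset":[0.15,0,-0.8],"rotation":[0,0,0],"claw":0},
    {"offset":[0.15,-0.1,-0.85],"rotation":[0,0,0],"claw":0},
    {"offset":[0,-0.3,-0.85],"rotation":[0,0,0],"claw":0},
    {"offset":[-0.2,-0.5,-0.85],"rotation":[0,0,0],"claw":0},
    {"offset":[-0.4,-0.6,-0.85],"rotation":[0,0,0],"claw":0},
    {"offset":[-0.5,-0.6,-0.85],"rotation":[0,0,0],"claw":0},
    {"offset":[-0.5,-0.6,-0.85],"rotation":[0,0,0],"claw":0},
    {"offset":[-0.5,-0.6,-0.85],"rotation":[0,0,0],"claw":0}
  ]
}}

```text
clock: 16.68
tcp_pos: [0.5194, -0.3096, 0.2535]
orientation: [0.016, 3.14, 0.0]
contact_force: [-0.5, 0.7, -0.1]
grip_width: 0.0001
gripper_force: 0.0
```

```bash
python3 -c "
from h import *
row(); o=get_obs(); print(o['joints'].round(2),o['tcp_pos'],o['contact_force']); print(cmd([.519,-.31,.167],toolR(0)))"
```

```text
scene [((np.float64(0.5043), np.float64(-0.2183), np.float64(0.1606)), 82), ((np.float64(0.5398), np.float64(-0.2173), np.float64(0.1602)), 76), ((np.float64(0.5744), np.float64(-0.2255), np.float64(0.1604)), 75), ((np.float64(0.6069), np.float64(-0.2233), np.float64(0.1602)), 39)]
knob 47 [ 0.46   -0.2196  0.1443] (np.float64(0.4531045006035932), np.float64(0.46770341378558106))
top [((np.float64(0.5049), np.float64(-0.2184), np.float64(0.1599)), 60), ((np.float64(0.5407), np.float64(-0.2167), np.float64(0.16)), 58), ((np.float64(0.5754), np.float64(-0.2249), np.float64(0.1598)), 47), ((np.float64(0.6111), np.float64(-0.2234), np.float64(0.1596)), 49)]
knob 24 [ 0.4594 -0.2196  0.1437] (np.float64(0.4533484129223413), np.float64(0.4655487286383804))
[ 0.3   0.34  0.17  1.72 -0.06  1.09  2.05] [ 0.51799042 -0.30972174  0.25381018] [-1.12543896 -0.34116987 -0.35455812]
(array([-0.006, -0.002,  0.579]), array([ 0.   ,  0.001, -0.   ]))
```

The row is closed and the knob is at x = 0.460. Next I'll lower behind the bar grip and push it over.

{"api": "drive_tool", "payload": {
  "rows": [
    {"offset":[0,0,0.2],"rotation":[0,0,0],"claw":0},
    {"offset":[0,0,0.4],"rotation":[0,0,0],"claw":0},
    {"offset":[0,0,0.55],"rotation":[0,0,0],"claw":0},
    {"offset":[0,0,0.57],"rotation":[0,0,0],"claw":0},
    {"offset":[0,0,0.57],"rotation":[0,0,0],"claw":0}
  ]
}}

```text
clock: 17.2
tcp_pos: [0.5174, -0.3093, 0.1676]
orientation: [-0.018, -3.14, -0.002]
contact_force: [-0.0, 0.4, 0.4]
grip_width: -0.0001
gripper_force: 0.0
```

{"api": "drive_tool", "payload": {
  "rows": [
    {"offset":[0,0.05,0],"rotation":[0,0,0],"claw":0},
    {"offset":[0,0.1,0],"rotation":[0,0,0],"claw":0},
    {"offset":[0,0.14,0],"rotation":[0,0,0],"claw":0},
    {"offset":[0,0.18,0],"rotation":[0,0,0],"claw":0},
    {"offset":[0,0.22,0],"rotation":[0,0,0],"claw":0},
    {"offset":[0,0.26,0],"rotation":[0,0,0],"claw":0},
    {"offset":[0,0.29,0],"rotation":[0,0,0],"claw":0},
    {"offset":[0,0.32,0],"rotation":[0,0,0],"claw":0},
    {"offset":[0,0.34,0],"rotation":[0,0,0],"claw":0},
    {"offset":[0,0.34,0],"rotation":[0,0,0],"claw":0},
    {"offset":[0,0.34,0],"rotation":[0,0,0],"claw":0}
  ]
}}

```text
clock: 18.12
tcp_pos: [0.5194, -0.2588, 0.1682]
orientation: [0.017, 3.14, 0.0]
contact_force: [0.6, -0.4, 0.1]
grip_width: 0.0001
gripper_force: 0.0
```

```bash
python3 -c "
from h import *
o=get_obs(); print(o['tcp_pos'],o['contact_force']); f=grab_frame('scene'); save(f,'sc3.png',(200,150,410,310),3.8)"
```

```text
[ 0.51941793 -0.25882454  0.16822056] [ 0.58594254 -0.37970529  0.14252002]
```

View pics/sc3.png

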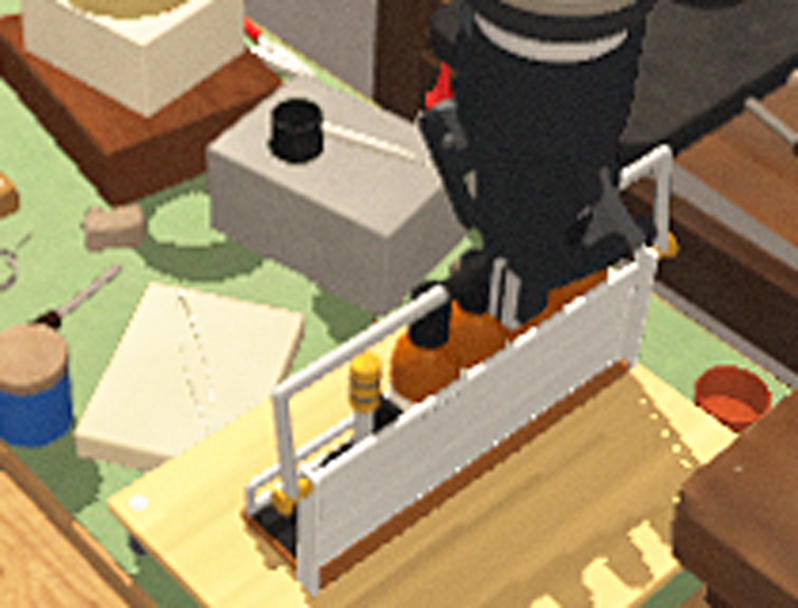

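The arm frame at (285,440) is vertical and the rod is resting at about the balance point. I'll push a little further.

{"api": "drive_tool", "payload": {
  "rows": [
    {"offset":[0,0.02,-0.02],"rotation":[0,0,0],"claw":0},
    {"offset":[0,0.05,-0.03],"rotation":[0,0,0],"claw":0},
    {"offset":[0,0.08,-0.03],"rotation":[0,0,0],"claw":0},
    {"offset":[0,0.11,-0.03],"rotation":[0,0,0],"claw":0},
    {"offset":[0,0.11,-0.03],"rotation":[0,0,0],"claw":0},
    {"offset":[0,0.11,-0.03],"rotation":[0,0,0],"claw":0},
    {"offset":[0,0.11,-0.03],"rotation":[0,0,0],"claw":0},
    {"offset":[0,0.11,-0.03],"rotation":[0,0,0],"claw":0},
    {"offset":[0,0.05,-0.2],"rotation":[0,0,0],"claw":0},
    {"offset":[0,-0.1,-0.5],"rotation":[0,0,0],"claw":0},
    {"offset":[0,-0.3,-0.8],"rotation":[0,0,0],"claw":0},
    {"offset":[0.2,-0.5,-0.9],"rotation":[0,0,0],"claw":0},
    {"offset":[0.4,-0.5,-0.9],"rotation":[0,0,0],"claw":0},
    {"offset":[0.4,-0.5,-0.9],"rotation":[0,0,0],"claw":0}
  ]
}}

```text
clock: 19.33
tcp_pos: [0.4524, -0.34, 0.3066]
orientation: [0.035, 3.139, -0.007]
contact_force: [-0.9, -1.1, -0.3]
grip_width: 0.0002
gripper_force: 0.0
```

```bash
python3 -c "
from h import *
o=get_obs(); print(o['tcp_pos'],o['contact_force']); f,t=row(); save(f,'sc4.png',(200,150,410,310),3.8)
for g in(f,t):
    P=cloud(g).reshape(-1,3); r=P[(P[:,0]>.42)&(P[:,0]<.62)&(abs(P[:,1]+.19)<.008)&(P[:,2]>.085)]; print(len(r),np.median(r,0),r[:,2].max())"
```

```text
[ 0.45236045 -0.33995834  0.30660764] [-0.8987362  -1.09890111 -0.28931632]
scene [((np.float64(0.5044), np.float64(-0.218), np.float64(0.1603)), 83), ((np.float64(0.5399), np.float64(-0.217), np.float64(0.1604)), 76), ((np.float64(0.5731), np.float64(-0.2249), np.float64(0.16)), 66)]
knob 42 [ 0.4599 -0.2191  0.1442] (np.float64(0.45376800127594247), np.float64(0.4685652207363088))
top [((np.float64(0.5048), np.float64(-0.2184), np.float64(0.1602)), 60), ((np.float64(0.5406), np.float64(-0.217), np.float64(0.1596)), 58), ((np.float64(0.5748), np.float64(-0.2247), np.float64(0.1596)), 49), ((np.float64(0.6111), np.float64(-0.2235), np.float64(0.1597)), 48)]
knob 25 [ 0.4596 -0.2194  0.1441] (np.float64(0.4532457925493251), np.float64(0.46555242784330236))
160 [ 0.46035501 -0.19032189  0.10013011] 0.10435616429317267
266 [ 0.51732396 -0.19033687  0.09970996] 0.10420557187248078
```

View pics/sc4.png

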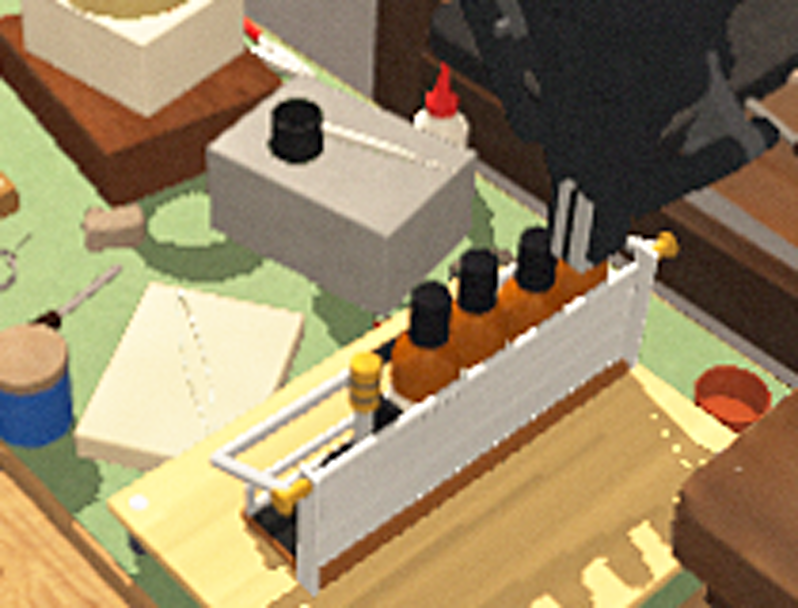

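The picture shows the bar down in front at (215,455) and all four caps upright. The rod measures rack x ≈ −31, z ≈ 58, which is fully down.

```bash
python3 -c "
from h import *
print(hand_in())"
```

```text
the job is handed in; nothing more can be done
None
```

The job is handed in: both tipped bottles stand upright, the end stop is pushed up so the row of four is closed against the end plate, and the bar hangs fully down in front; neither standing bottle fell, and the arm touched none of the other things on the table as far as the pictures and force readings show.

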